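Hook the press tray out to its front stop

TASK

The cut is done: take the pull hook off its rest, let its finger down into the eye on the front of the press tray, and draw the tray out from under the press with a steady, gentle pull until it bears firmly on both front stop screws. Hold it there for a moment, with no yanking or slamming, then unhook, leave the tray there with the die standing on it, and lay the hook back in its rest the way it lay. Keep the gripper and arm off the tray, die and press, and leave the jar, spool and hammer alone.

Things in the scene. Friction and masses are not known exactly. Their poses are not given: they have to be found in the camera images.
- press: Fixed bench screw press for leather dies: grey base 415 x 300 mm, 45 mm thick, four columns, platen (underside 114 mm up, x = -100 to 100 mm), crosshead, T-bar on top (307 mm). Origin on the bench under the columns' centre; -x points out of its front, the way the tray comes out. Base from x = -275 (open apron) to 140 mm, with two guide rails along x, 18 mm high, 204 mm apart.
- front_stop: Two fixed dark steel lugs on the apron, 40 wide, 24 mm high, 104 mm free between them. Origin on the apron (45 mm up) midway between them, in the plane of their inner faces; axes as the press. Through each a 12 mm stop screw points at the tray: the tray's front edge comes to bear on the two screw ends. Both stand out 6 to 26 mm, alike; set anew each time, not measured: feel for it.
- tray: Loose aluminium tray with white board, 240 x 200 mm, 2 mm play to each rail. Origin: middle of its front edge, underside (45 mm up); x runs back into the press. It starts 60 to 130 mm short of the stop screws. 0.5 to 0.95 kg plus the die, hidden; slides at 3 to 9 N. A pull over 30 N, or over 30 N on the screws, is yanking; firm is 3 N or more on the screws, on top of the friction.
- tray_eye (a point): Centre of the tray's steel pull eye: a ring lying level, 18 mm inside, 34 mm outside, bar 8 mm thick, 30 mm in front of the tray's front edge, 21 mm above its underside (66 mm above the bench, 21 mm above the apron). Axes as the tray.
- die: Loose steel cutting die, an open key-fob outline 84 x 52 mm, 32 mm high, standing on the tray's board (20 mm above the tray's underside), centred 60 mm behind the tray's front edge.
- hook: Pull hook, 0.16 kg; wooden handle 120 long (x), 24 wide, 28 mm high, gripped at its middle; in front an 8 mm steel rod rises 20 mm, runs ahead and turns down into a finger. Origin: middle of the handle's underside, handle axis 14 mm above; x points to the finger. Finger 8 mm thick, round end, at x = 165 mm, reaching down level with the underside. In the rest its axis is 40 mm above the bench.
- hook_tip (a point): Lowest point of the hook's finger: 165 mm ahead of the hook's origin along its x, at the same height.
- rest: Fixed beech rest: base 150 x 80 mm, two saddles 92 mm apart, 12 mm thick, floors 26 mm above the bench; slot 29 mm wide, flaring to about 50 mm at the cheek tops, 44 mm above the bench. Origin on the bench at its centre, x towards the hook's finger. The hook lies in it with its origin 26 mm above the rest's, same x direction, handle across both saddles, within 6 mm of the middle lengthwise.
- jar: Bystander: amber jar, 56 mm across, 65 mm high, origin under its centre.
- spool: Bystander: pale thread spool standing up, 48 mm across, 50 mm high, origin under its centre.
- hammer: Bystander: hammer lying on the bench, 260 mm long, origin under its middle, handle to -x.
Mind the look-alikes: they are no part of the job. Of the things shaped like the hook, the wooden one is meant.

How it is judged:
By the outcome, as a careful person would: the job done as asked, in the order asked, and still so for the second after the job is handed in, with the robot touching nothing.
It also fails if it takes over 56 s, if anything falls off the work surface, if the arm or the gripper's body presses on something with over 40 N, if the wrist force passes 120 N, or if a joint passes its speed limit or range.

ROBOT

A 7-joint arm with a two-finger parallel gripper is mounted at the origin on the work surface. World frame = base frame: x ahead of the robot, y to its left, z up, the work surface at z = 0. Lengths are in m, angles in rad, forces in N, time in s.
With the tool pointing down it reaches from about 0.4 to 0.85 m from the base axis. Payload 10.4 kg.
Tool frame: the origin (TCP) lies on the centre line of the jaws, within the pads' length; the fingertips stand 11 mm ahead of it and the grasp point (between the pads) lies 8 mm behind it (manip.finger_overhang is the distance from the TCP to the fingertips, in m); z points along the fingers, y is the line along which they close (so a half turn about z gives the same grasp; the last joint's range is limited). The gripper opens to 85 mm and grips with 20 to 120 N. Pads are 22 mm wide; open, the fingers measure 114 mm over their backs; the gripper's body (76 mm by 85 mm) begins 54 mm behind the grasp point. The pads swing forward as they close: fully open they stand 13 mm farther back than shut.
Start: joints at [-1.294, 0.332, -0.065, 1.46, 0.022, 1.35, -0.088], TCP at [0.185, 0.597, 0.242] pointing down, gripper open.
Joint ranges: [-2.6, 2.6], [-0.5, 2.12], [-1.47, 1.34], [0.16, 2.42], [-1.27, 4.41], [0.06, 2.06], [-2.6, 2.6]. Speed limits (rad/s): [2.22, 2.22, 2.79, 2.79, 3.14, 3.14, 3.14].

INTERFACE

Orientations are given as a unit quaternion [x, y, z, w].
In Python, from workcell import manip, imaging, workorder gives the robot as it stands.
- The arm moves only by the tool jog_arm, never from a script. Its argument "deltas" is a list of rows, each an object with "gripper": the opening, from 0 (shut) to 1 (fully open); "offset": the shift along the tool's x, y, z in m, a list of three; "rotation": the turn, a rotation vector about the tool's x, y, z in degrees, a list of three. In form: [{"gripper": gripper, "offset": [tx, ty, tz], "rotation": [ax, ay, az]}, ...]. A call has 1 to 20 rows; each row shifts and turns the commanded pose from where the row before left it, along the tool's axes as they then stand; what a row does not reach is not made up. A row lasts 1/10 s, in which the tool goes at most 50 mm and 8.59 degrees, less where a joint would pass 70% of its speed; a pose out of reach is approached as far as the arm can. A call with a gripper value outside its range is refused whole. The fingers move at their own pace and stop on an object; "newtons" is the grip in N (left out, the last holds). Time passes only in rows, so rows that do not move let the fingers close. It gives the time, the measured TCP pose, the force, the opening and the grip force at its end, in the units of the state.
- manip.get_obs(): the state, without advancing time (a new reading comes with each control period).
- imaging.camera(name): name is "scene" or "top" or "wrist"; returns the picture (400x640x3 uint8, blue, green, red); there is no depth.
- imaging.camera_model(name): a dict with "camera_matrix" (3x3 intrinsics, pixels), "world_to_cam" (4x4, takes a point from world to camera coordinates); the wrist camera has in their place "hand_eye" (4x4, takes a point from camera to tool coordinates, whose origin is the TCP and whose axes are the flange's). Camera axes: x right, y up, looking along -z (the intrinsics and any distortion apply to the point x, -y, -z); pixel columns grow to the right and rows downward; lengths in m; the calibration is good to about 2 mm. The wrist camera is an equidistant fisheye: a pixel r from the principal point sees the ray r / f radians off the axis. A picture is of the moment at which its call begins: read the wrist's pose just before it. camera_model takes no time and is no camera call.
- workorder.hand_in(): hands the job in; it is judged then, once.
The state is a dict: "clock": time; "joint_pos": joint angles; "joint_velocities": joint speeds; "tau": joint torques, N m; "position": TCP position; "ee_rot": TCP orientation; "ft_force": force on the tool from outside, world axes, zero at the start; "torque": the same for the moment, N m; "grip_width": opening from 0.0 (shut) to 1.0 (fully open); "grasp_force": force on a finger pad.
Only numpy, scipy, OpenCV 4.12 (cv2) and the standard library are available. Lean on these libraries where they do the work, as an engineer would, in place of code of your own. Each camera call takes 0.05 s, during which the arm holds its last target. There are 200 camera calls.

## Working session

There is one attempt and no reset: what is moved stays moved. The work goes in short steps, Python scripts to look and compute and a tool call to move; the robot and the scene stay as the last step left them, time stands still between calls to the robot, and variables do not carry over. Pictures are saved under pics/ and viewed, at most 10 in all, crops included, and the job is handed in when it is done.

Besides the shell and the picture viewer there is one more tool, called after ">>>" by a JSON object that holds its "api" and its "payload", one argument or row to a line. jog_arm: Moves the arm, as the interface text tells. Its arguments: {"type":"object","properties":{"deltas":{"type":"array","items":{"type":"object","properties":{"gripper":{"type":"number"},"offset":{"type":"array","items":{"type":"number"}},"rotation":{"type":"array","items":{"type":"number"}}}}},"newtons":{"type":"number"}},"required":["deltas"]}

```bash
mkdir -p pics; ls; python3 - <<'E'
from workcell import manip, imaging
import cv2,numpy as np
o=manip.get_obs();print(o)
for n in("scene","top"):
    cv2.imwrite(f"pics/{n}0.png",imaging.camera(n));m=imaging.camera_model(n);print(n,{k:np.round(v,4).tolist() if not isinstance(v,str) else v for k,v in m.items()})
m=imaging.camera_model("wrist");print(m, manip.finger_overhang)
E
```

```text
pics
{'clock': 0.0, 'joint_pos': array([-1.29358417,  0.33283898, -0.06467704,  1.46094288,  0.02156975,
        1.34986872, -0.0885173 ]), 'joint_velocities': array([ 0.00053034, -0.00094907, -0.00075536, -0.00128669, -0.00125983,
       -0.00126917, -0.00015554]), 'tau': array([ 2.41877224e-04, -6.25471830e+01,  4.90179111e-02, -3.91597724e+01,
        1.62058056e-02,  1.01864876e-02,  1.09988136e-06]), 'position': array([0.18449188, 0.59678281, 0.24153563]), 'ee_rot': array([ 1.49357412e-01,  9.88783039e-01, -6.77136823e-04, -8.15338585e-05]), 'ft_force': array([ 0.70904838,  0.12426677, -0.24447227]), 'torque': array([0.02673837, 0.01039889, 0.00205705]), 'grasp_force': 0.0, 'grip_width': 0.9979560224332997}
scene {'camera_matrix': [[382.008, 0.0, 317.364], [0.0, 382.008, 201.3068], [0.0, 0.0, 1.0]], 'world_to_cam': [[0.8281, 0.5605, 0.0032, -0.3449], [-0.3765, 0.552, 0.744, 0.151], [0.4152, -0.6173, 0.6682, -1.309], [0.0, 0.0, 0.0, 1.0]]}
top {'camera_matrix': [[451.6526, 0.0, 320.8754], [0.0, 451.6526, 197.3203], [0.0, 0.0, 1.0]], 'world_to_cam': [[0.0279, -0.9991, 0.0329, -0.0965], [0.9859, 0.033, 0.1643, -0.4757], [-0.1652, 0.0279, 0.9859, -1.1665], [0.0, 0.0, 0.0, 1.0]]}
{'camera_matrix': array([[309.70691629,   0.        , 321.39011926],
       [  0.        , 309.70691629, 195.25759533],
       [  0.        ,   0.        ,   1.        ]]), 'hand_eye': array([[ 8.84253788e-04,  9.55969410e-01,  2.93464998e-01,
         7.49301073e-02],
       [ 9.99999222e-01, -5.87193740e-04, -1.10034876e-03,
         1.49798577e-03],
       [-8.79578946e-04,  2.93465743e-01, -9.55969186e-01,
        -1.31424941e-01],
       [ 0.00000000e+00,  0.00000000e+00,  0.00000000e+00,
         1.00000000e+00]])} 0.011
```

View pics/top0.png

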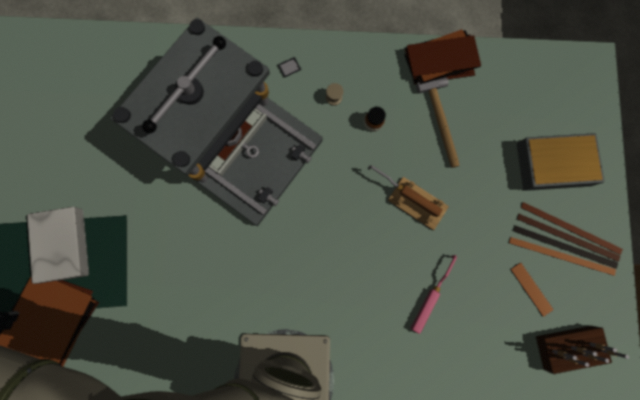

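View pics/scene0.png

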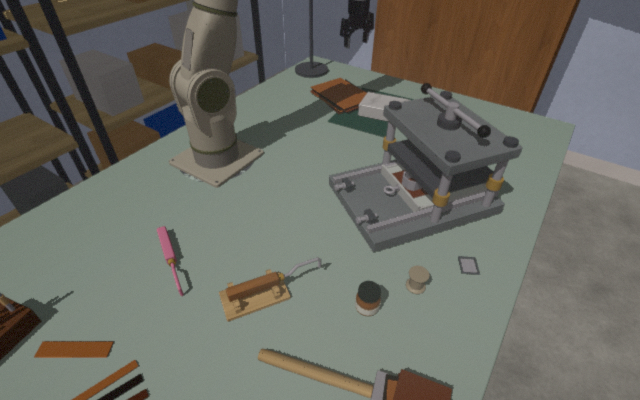

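The top view shows the wooden hook in its rest at about (420,203) with its fingertip at about (368,167), the eye at about (251,152), and the lugs at about (300,152) and (267,195). The pink hook is the decoy.

```bash
python3 - <<'E'
import cv2
a=cv2.imread("pics/top0.png")
c=cv2.resize(a[85:235,190:456],None,fx=3,fy=3,interpolation=cv2.INTER_CUBIC)
cv2.imwrite("pics/c1.png",cv2.convertScaleAbs(c,alpha=1.6,beta=10))
E
```

```text
(no output)
```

View pics/c1.png

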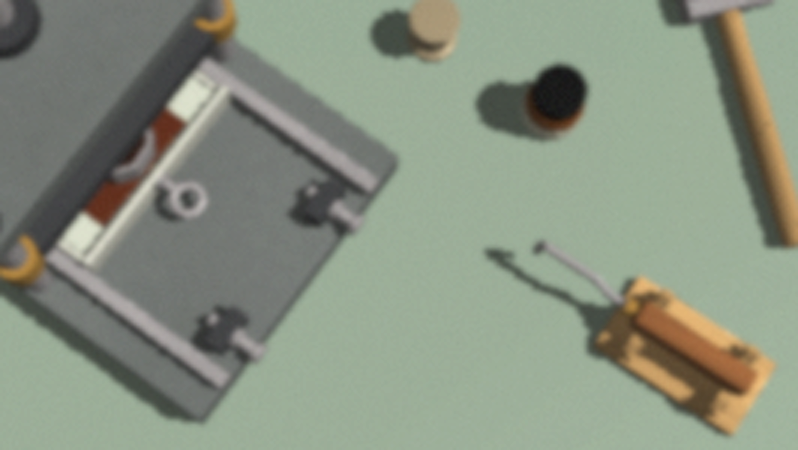

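The crop shows eye centre (184,200), handle top from (640,312) to (750,380), finger elbow (540,246) and apron corners (398,158) and (203,418).

```bash
cat > h.py <<'E'
from workcell import manip, imaging
import numpy as np, cv2
from scipy.spatial.transform import Rotation as R
def ray(n,px,z):
    m=imaging.camera_model(n);K=m["camera_matrix"];W=np.array(m["world_to_cam"])
    c=-W[:3,:3].T@W[:3,3]
    d=W[:3,:3].T@np.array([(px[0]-K[0][2])/K[0][0],-(px[1]-K[1][2])/K[1][1],-1])
    return c+d*(z-c[2])/d[2]
def wray(pose,px,z):
    m=imaging.camera_model("wrist");K=m["camera_matrix"];H=m["hand_eye"]
    u=np.array([px[0]-K[0][2],px[1]-K[1][2]]);r=np.hypot(*u);t=r/K[0][0]
    d=np.array([np.sin(t)*u[0]/r,-np.sin(t)*u[1]/r,-np.cos(t)])
    Rw=R.from_quat(pose[1]);c=Rw.apply(H[:3,3])+pose[0];d=Rw.apply(H[:3,:3]@d)
    return c+d*(z-c[2])/d[2]
E
python3 - <<'E'
from h import *
P={}
for k,x,y,z in [("eye",184,200,.070),("hfront",640,312,.054),("hrear",750,380,.054),("elbow",540,246,.064),("apL",398,158,.045),("apR",203,418,.045),("railL",370,190,.063),("railR",220,385,.063),("lugL",322,200,.069),("lugR",222,328,.069),("trayL",226,88,.065),("trayR",90,262,.065),("jar",557,93,.065)]:
    P[k]=ray("top",(x/3+190,y/3+85),z);print(k,P[k].round(4))
ang=lambda a,b:np.degrees(np.arctan2(*(P[b]-P[a])[1::-1]))
for a,b in[("hrear","hfront"),("hrear","elbow"),("apR","apL"),("railR","railL"),("lugR","lugL"),("trayR","trayL")]:print(a,b,ang(a,b),np.linalg.norm(P[a]-P[b]))
print("scene", ray("scene",(390,190),.070),ray("scene",(320,262),.06))
E
```

```text
eye [0.5895 0.1058 0.07  ]
hfront [ 0.5061 -0.301   0.054 ]
hrear [ 0.4482 -0.3987  0.054 ]
elbow [ 0.5607 -0.2097  0.064 ]
apL [ 0.6426 -0.0821  0.045 ]
apR [0.4003 0.0822 0.045 ]
railL [ 0.6066 -0.0575  0.063 ]
railR [0.4276 0.067  0.063 ]
lugL [ 0.5943 -0.0153  0.069 ]
lugR [0.4767 0.0671 0.069 ]
trayL [0.6957 0.0745 0.065 ]
trayR [0.532  0.1853 0.065 ]
jar [ 0.7028 -0.2236  0.065 ]
hrear hfront 59.37493811884324 0.11359181469711972
hrear elbow 59.24500179619686 0.22016195678347242
apR apL -34.13208887228753 0.29271927915123097
railR railL -34.79944758370046 0.21804357657434192
lugR lugL -35.01896629937779 0.1436004382307558
trayR trayL -34.08970158915792 0.1976524866168797
scene [0.59714989 0.09693007 0.07      ] [ 0.57319389 -0.22096325  0.06      ]
```

```bash
cat >> h.py <<'E'
def rows(wp,q):
    """wp: list of (x,y,z,yaw of tool x deg); print tool-frame rows from pose to pose (tool down)"""
    for a,b in zip(wp[:-1],wp[1:]):
        c,s=np.cos(np.radians(a[3])),np.sin(np.radians(a[3]))
        dx,dy=b[0]-a[0],b[1]-a[1]
        print([round(v,4) for v in(c*dx+s*dy, s*dx-c*dy, a[2]-b[2])],round(a[3]-b[3],2))
E
python3 - <<'E'
from h import *
from scipy.interpolate import PchipInterpolator as I
az=np.linspace(72.83,-36.4,25)
r=I([-36.4,-10,5,30,45,72.83],[.592,.49,.45,.43,.48,.6247])(az)
yaw=np.linspace(162.8,59.3,25);z=np.linspace(.2415,.20,25)
rows([(ri*np.cos(t),ri*np.sin(t),zi,y) for ri,t,zi,y in zip(r,np.radians(az),z,yaw)],0)
E
```

```text
[np.float64(-0.0473), np.float64(-0.0301), np.float64(0.0017)] 4.31
[np.float64(-0.0451), np.float64(-0.0285), np.float64(0.0017)] 4.31
[np.float64(-0.0431), np.float64(-0.0267), np.float64(0.0017)] 4.31
[np.float64(-0.0412), np.float64(-0.025), np.float64(0.0017)] 4.31
[np.float64(-0.0394), np.float64(-0.0233), np.float64(0.0017)] 4.31
[np.float64(-0.0378), np.float64(-0.0215), np.float64(0.0017)] 4.31
[np.float64(-0.0362), np.float64(-0.0219), np.float64(0.0017)] 4.31
[np.float64(-0.0346), np.float64(-0.0216), np.float64(0.0017)] 4.31
[np.float64(-0.0338), np.float64(-0.0145), np.float64(0.0017)] 4.31
[np.float64(-0.034), np.float64(-0.0036), np.float64(0.0017)] 4.31
[np.float64(-0.0343), np.float64(-0.0009), np.float64(0.0017)] 4.31
[np.float64(-0.0346), np.float64(0.0003), np.float64(0.0017)] 4.31
[np.float64(-0.035), np.float64(0.0012), np.float64(0.0017)] 4.31
[np.float64(-0.0355), np.float64(0.0019), np.float64(0.0017)] 4.31
[np.float64(-0.0359), np.float64(0.0022), np.float64(0.0017)] 4.31
[np.float64(-0.0369), np.float64(0.0054), np.float64(0.0017)] 4.31
[np.float64(-0.0382), np.float64(0.009), np.float64(0.0017)] 4.31
[np.float64(-0.0395), np.float64(0.0101), np.float64(0.0017)] 4.31
[np.float64(-0.0407), np.float64(0.0099), np.float64(0.0017)] 4.31
[np.float64(-0.042), np.float64(0.0108), np.float64(0.0017)] 4.31
[np.float64(-0.0435), np.float64(0.0116), np.float64(0.0017)] 4.31
[np.float64(-0.0451), np.float64(0.0124), np.float64(0.0017)] 4.31
[np.float64(-0.0468), np.float64(0.0133), np.float64(0.0017)] 4.31
[np.float64(-0.0485), np.float64(0.014), np.float64(0.0017)] 4.31
```

>>> {"api": "jog_arm", "payload": {
  "deltas": [
    {"gripper":1,"offset":[-0.025,-0.015,0.001],"rotation":[0,0,2.3]},
    {"gripper":1,"offset":[-0.04,-0.026,0.002],"rotation":[0,0,4]},
    {"gripper":1,"offset":[-0.041,-0.026,0.002],"rotation":[0,0,4]},
    {"gripper":1,"offset":[-0.041,-0.026,0.002],"rotation":[0,0,4.2]},
    {"gripper":1,"offset":[-0.04,-0.025,0.002],"rotation":[0,0,4.3]},
    {"gripper":1,"offset":[-0.039,-0.023,0.002],"rotation":[0,0,4.3]},
    {"gripper":1,"offset":[-0.038,-0.022,0.002],"rotation":[0,0,4.3]},
    {"gripper":1,"offset":[-0.035,-0.02,0.002],"rotation":[0,0,4.3]},
    {"gripper":1,"offset":[-0.034,-0.015,0.002],"rotation":[0,0,4.3]},
    {"gripper":1,"offset":[-0.034,-0.004,0.002],"rotation":[0,0,4.3]},
    {"gripper":1,"offset":[-0.034,-0.001,0.002],"rotation":[0,0,4.3]}
  ]
}}

```text
clock: 1.2
position: [0.3952, 0.1956, 0.2212]
ee_rot: [0.515, 0.857, 0.0, -0.0]
ft_force: [0.4, 0.7, -0.0]
grip_width: 1.004
grasp_force: 0.0
```

```bash
python3 - <<'E'
from h import *
o=manip.get_obs();p=o["position"];print(o["clock"],p,R.from_quat(o["ee_rot"]).as_matrix()[:,[0,2]].round(3).tolist(),o["joint_pos"].round(2))
print(np.hypot(*p[:2]),np.degrees(np.arctan2(p[1],p[0])))
E
```

```text
1.2 [0.39516981 0.19564023 0.2211735 ] [[-0.47, -0.0], [0.883, 0.0], [0.0, -1.0]] [-0.86 -0.08  0.28  1.96  0.02  1.26 -0.09]
0.440947019878006 26.33904044394081
```

```bash
python3 - <<'E'
from h import *
from scipy.interpolate import PchipInterpolator as I
n=15
az=np.linspace(26.34,-36.4,n)
r=I([-36.4,-10,5,26.34],[.592,.49,.45,.441])(az)
yaw=np.linspace(118,59.3,n);z=np.linspace(.221,.19,n)
rows([(ri*np.cos(t),ri*np.sin(t),zi,y) for ri,t,zi,y in zip(r,np.radians(az),z,yaw)],0)
E
```

```text
[np.float64(-0.0345), np.float64(-0.0019), np.float64(0.0022)] 4.19
[np.float64(-0.0346), np.float64(-0.0012), np.float64(0.0022)] 4.19
[np.float64(-0.0348), np.float64(-0.0007), np.float64(0.0022)] 4.19
[np.float64(-0.035), np.float64(-0.0002), np.float64(0.0022)] 4.19
[np.float64(-0.0353), np.float64(0.0004), np.float64(0.0022)] 4.19
[np.float64(-0.0363), np.float64(0.0056), np.float64(0.0022)] 4.19
[np.float64(-0.0377), np.float64(0.01), np.float64(0.0022)] 4.19
[np.float64(-0.0389), np.float64(0.0108), np.float64(0.0022)] 4.19
[np.float64(-0.0401), np.float64(0.0101), np.float64(0.0022)] 4.19
[np.float64(-0.0414), np.float64(0.0109), np.float64(0.0022)] 4.19
[np.float64(-0.0429), np.float64(0.0117), np.float64(0.0022)] 4.19
[np.float64(-0.0444), np.float64(0.0124), np.float64(0.0022)] 4.19
[np.float64(-0.046), np.float64(0.0132), np.float64(0.0022)] 4.19
[np.float64(-0.0478), np.float64(0.0139), np.float64(0.0022)] 4.19
```

>>> {"api": "jog_arm", "payload": {
  "deltas": [
    {"gripper":1,"offset":[-0.0345,-0.002,0.002],"rotation":[0,0,4.2]},
    {"gripper":1,"offset":[-0.0345,-0.001,0.002],"rotation":[0,0,4.2]},
    {"gripper":1,"offset":[-0.035,-0.001,0.002],"rotation":[0,0,4.2]},
    {"gripper":1,"offset":[-0.035,0,0.002],"rotation":[0,0,4.2]},
    {"gripper":1,"offset":[-0.035,0,0.002],"rotation":[0,0,4.2]},
    {"gripper":1,"offset":[-0.036,0.006,0.002],"rotation":[0,0,4.2]},
    {"gripper":0.9,"offset":[-0.038,0.01,0.002],"rotation":[0,0,4.2]},
    {"gripper":0.8,"offset":[-0.039,0.011,0.002],"rotation":[0,0,4.2]},
    {"gripper":0.75,"offset":[-0.04,0.01,0.002],"rotation":[0,0,4.2]},
    {"gripper":0.75,"offset":[-0.041,0.011,0.002],"rotation":[0,0,4.2]},
    {"gripper":0.75,"offset":[-0.043,0.012,0.002],"rotation":[0,0,4.2]},
    {"gripper":0.75,"offset":[-0.044,0.012,0.002],"rotation":[0,0,4.2]},
    {"gripper":0.75,"offset":[-0.046,0.013,0.003],"rotation":[0,0,4.2]},
    {"gripper":0.75,"offset":[-0.03,0.009,0.003],"rotation":[0,0,2.1]},
    {"gripper":0.75,"offset":[-0.018,0.005,0.002],"rotation":[0,0,2.1]},
    {"gripper":0.75,"offset":[0,0,0],"rotation":[0,0,0]}
  ]
}}

```text
clock: 2.8
position: [0.4753, -0.3517, 0.1887]
ee_rot: [0.87, 0.493, -0.001, 0.0]
ft_force: [0.8, 0.2, -1.5]
grip_width: 0.743
grasp_force: 0.0
```

```bash
python3 - <<'E'
from h import *
o=manip.get_obs();np.savez("w1.npz",p=o["position"],q=o["ee_rot"]);x=R.from_quat(o["ee_rot"]).as_matrix()[:,0];print(o["position"],np.degrees(np.arctan2(x[1],x[0])))
a=imaging.camera("wrist");cv2.imwrite("pics/w1.png",cv2.convertScaleAbs(a,alpha=1.4))
E
```

```text
[ 0.47531425 -0.35166809  0.18868305] 59.10008702132958
```

View pics/w1.png

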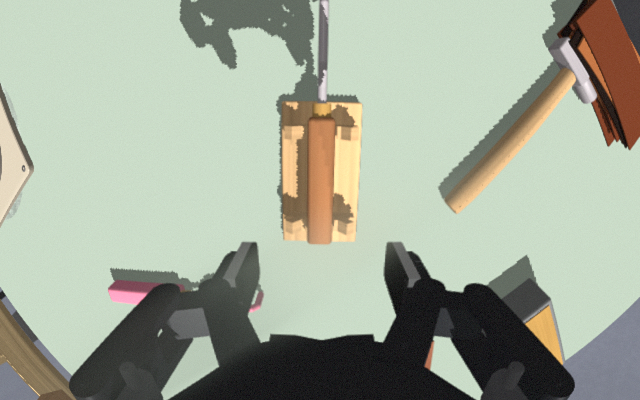

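The wrist view shows the handle centred from (321,118) to (320,243), the rest around it and clear space on both sides for the fingers.

```bash
python3 - <<'E'
from h import *
w=np.load("w1.npz");P=(w["p"],w["q"])
g={k:wray(P,px,z) for k,px,z in [("front",(322,118),.054),("rear",(320,243),.054),("c1",(283,102),.01),("c2",(362,102),.01),("c3",(281,241),.01),("c4",(357,241),.01)]}
m=(g["front"]+g["rear"])/2;d=g["front"]-g["rear"];print(m,np.linalg.norm(d),np.degrees(np.arctan2(d[1],d[0])))
print(sum(g["c%d"%i] for i in(1,2,3,4))/4)
print("tool delta",R.from_quat(P[1]).inv().apply(m-P[0]))
E
```

```text
[ 0.47718814 -0.34672279  0.054     ] 0.11639939615160767 58.243779960002755
[ 0.47549035 -0.34861717  0.01      ]
tool delta [ 0.00546762 -0.00079762  0.13467353]
```

>>> {"api": "jog_arm", "payload": {
  "newtons": 80,
  "deltas": [
    {"gripper":0.75,"offset":[0.003,-0.001,0.03],"rotation":[0,0,0.3]},
    {"gripper":0.75,"offset":[0,0,0.04],"rotation":[0,0,0]},
    {"gripper":0.75,"offset":[0,0,0.04],"rotation":[0,0,0]},
    {"gripper":0.75,"offset":[0,0,0.03],"rotation":[0,0,0]},
    {"gripper":0.75,"offset":[0,0,0.013],"rotation":[0,0,0]},
    {"gripper":0.4,"offset":[0,0,0],"rotation":[0,0,0]},
    {"gripper":0.2,"offset":[0,0,0],"rotation":[0,0,0]},
    {"gripper":0.1,"offset":[0,0,0],"rotation":[0,0,0]},
    {"gripper":0.1,"offset":[0,0,0],"rotation":[0,0,0]},
    {"gripper":0.1,"offset":[0,0,0],"rotation":[0,0,0]},
    {"gripper":0.1,"offset":[0,0,0],"rotation":[0,0,0]}
  ]
}}

```text
clock: 3.95
position: [0.4792, -0.3462, 0.0383]
ee_rot: [0.87, 0.493, 0.001, 0.001]
ft_force: [0.2, 0.6, 7.4]
grip_width: 0.263
grasp_force: 79.3
```

>>> {"api": "jog_arm", "payload": {
  "deltas": [
    {"gripper":0.1,"offset":[0,0,-0.015],"rotation":[0,0,0]},
    {"gripper":0.1,"offset":[0,0,-0.03],"rotation":[0,0,0]},
    {"gripper":0.1,"offset":[0,0,-0.03],"rotation":[0,0,0]},
    {"gripper":0.1,"offset":[0.015,-0.0075,-0.02],"rotation":[0,0,0]},
    {"gripper":0.1,"offset":[0.03,-0.015,0],"rotation":[0,0,0]},
    {"gripper":0.1,"offset":[0.036,-0.019,0],"rotation":[0,0,0]},
    {"gripper":0.1,"offset":[0.036,-0.019,0],"rotation":[0,0,0]},
    {"gripper":0.1,"offset":[0.036,-0.019,0],"rotation":[0,0,0]},
    {"gripper":0.1,"offset":[0.036,-0.019,0],"rotation":[0,0,0]},
    {"gripper":0.1,"offset":[0.036,-0.019,0],"rotation":[0,0,0]},
    {"gripper":0.1,"offset":[0.03,-0.015,0],"rotation":[0,0,0]},
    {"gripper":0.1,"offset":[0.02,-0.01,0.005],"rotation":[0,0,1.8]},
    {"gripper":0.1,"offset":[0.01,-0.005,0.01],"rotation":[0,0,1.8]},
    {"gripper":0.1,"offset":[0,0,0],"rotation":[0,0,0]},
    {"gripper":0.1,"offset":[0,0,0],"rotation":[0,0,0]}
  ]
}}

```text
clock: 5.45
position: [0.4981, -0.0262, 0.1172]
ee_rot: [0.885, 0.466, 0.0, 0.0]
ft_force: [-0.3, -0.4, -1.3]
grip_width: 0.268
grasp_force: 78.5
```

```bash
python3 - <<'E'
from h import *
o=manip.get_obs();x=R.from_quat(o["ee_rot"]).as_matrix()[:,0];print(o["position"],np.degrees(np.arctan2(x[1],x[0])),o["ft_force"],o["grasp_force"])
a=imaging.camera("top");s=imaging.camera("scene");w=imaging.camera("wrist")
cv2.imwrite("pics/t2raw.png",a);cv2.imwrite("pics/s2raw.png",s);cv2.imwrite("pics/w2raw.png",w)
f=lambda im,r,c:cv2.convertScaleAbs(cv2.resize(im[r:r+75,c:c+130],None,fx=6,fy=6,interpolation=cv2.INTER_CUBIC)[:290],alpha=1.4)
f=lambda im,r,c:cv2.convertScaleAbs(cv2.resize(im[r:r+58,c:c+130],None,fx=6,fy=5,interpolation=cv2.INTER_CUBIC),alpha=1.4)
cv2.imwrite("pics/c2.png",np.vstack([f(a,120,210),f(s,155,330)]))
E
```

```text
[ 0.49810403 -0.0261686   0.11716584] 55.54708235223935 [-0.28622144 -0.40526045 -1.29331164] 78.46237063407898
```

View pics/c2.png

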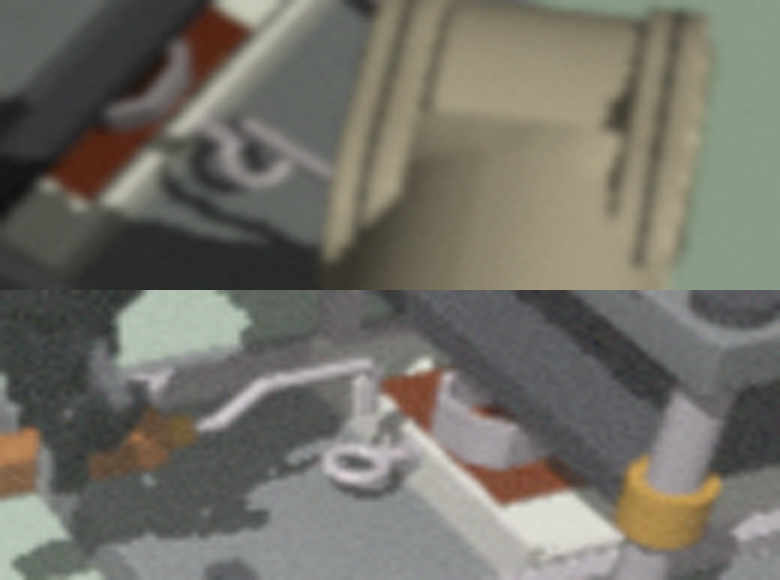

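The top crop shows the rod elbow at about (251.3,144.4) and the ring at (251.3,151.7). The scene crop shows the elbow at (391.7,170), fingertip at (390.3,179) and ring at (388.8,190.2).

```bash
python3 - <<'E'
from h import *
u=np.array([np.cos(np.radians(55.5)),np.sin(np.radians(55.5))]);v=np.array([-u[1],u[0]])
o=manip.get_obs()["position"][:2];tip=o+.16*u
for n,e,t in[("top",((251.3,151.7),.066),((251.3,144.4),.139)),("scene",((388.8,190.2),.066),((391.2,170.5),.139)),("scene",((388.8,190.2),.066),((390.3,179.5),.105))]:
    E=ray(n,*e)[:2];T=ray(n,*t)[:2];d=E-T;print(n,E,T,"tool dx,dy",d@u,-d@v, "tip-nominal",(T-tip)@u,-(T-tip)@v)
E
```

```text
top [0.59049766 0.10644399] [0.5896926  0.09774731] tool dx,dy 0.007623154344916379 -0.004262381101461428 tip-nominal -0.005724962523073816 0.004949209698130745
scene [0.59306758 0.09880933] [0.59255401 0.09333966] tool dx,dy 0.004798594496889895 -0.002674813862164249 tip-nominal -0.007736710473233103 0.009803893363851852
scene [0.59306758 0.09880933] [0.59254228 0.09793987] tool dx,dy 0.001014073439859031 -5.9559023272226855e-05 tip-nominal -0.003952189416202238 0.007188638524959831
```

>>> {"api": "jog_arm", "payload": {
  "deltas": [
    {"gripper":0.1,"offset":[0.002,-0.0015,0.008],"rotation":[0,0,0]},
    {"gripper":0.1,"offset":[0.002,-0.001,0.01],"rotation":[0,0,0]},
    {"gripper":0.1,"offset":[0,0,0.007],"rotation":[0,0,0]},
    {"gripper":0.1,"offset":[0,0,0],"rotation":[0,0,0]},
    {"gripper":0.1,"offset":[0,0,0],"rotation":[0,0,0]}
  ]
}}

```text
clock: 6.1
position: [0.498, -0.0209, 0.091]
ee_rot: [0.885, 0.466, -0.0, 0.0]
ft_force: [-0.0, -0.0, -2.2]
grip_width: 0.265
grasp_force: 78.5
```

```bash
python3 - <<'E'
from h import *
o=manip.get_obs();print(o["position"],o["ft_force"])
a=imaging.camera("top");s=imaging.camera("scene")
f=lambda im,r,c:cv2.convertScaleAbs(cv2.resize(im[r:r+36,c:c+65],None,fx=12,fy=8,interpolation=cv2.INTER_CUBIC),alpha=1.4)
cv2.imwrite("pics/c3.png",np.vstack([f(a,130,225),f(s,165,360)]))
E
```

```text
[ 0.49803593 -0.02093257  0.09099069] [-0.02808954 -0.0272023  -2.1539695 ]
```

View pics/c3.png

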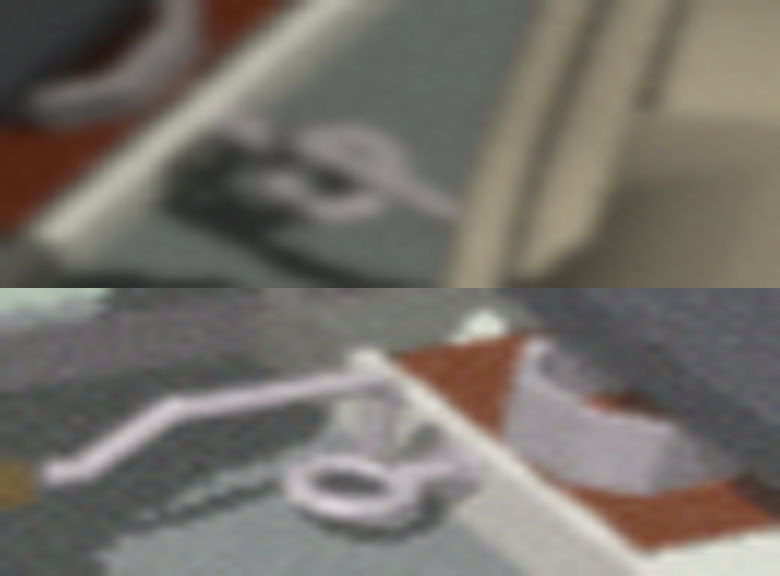

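```bash
python3 - <<'E'
from h import *
u=np.array([np.cos(np.radians(55.5)),np.sin(np.radians(55.5))]);v=np.array([-u[1],u[0]])
for n,e,t in[("top",((251.7,151.5),.067),((250.3,147.6),.113)),("scene",((389.3,189.4),.067),((391.8,176.3),.113)),("scene",((389.3,189.4),.067),((391.3,185.3),.079))]:
    E=ray(n,*e)[:2];T=ray(n,*t)[:2];d=E-T;print(n,E,T,"tool dx,dy",d@u,-d@v)
# where would tip centred over eye appear?
m=imaging.camera_model("scene")
E
python3 - <<'E'
import cv2
s=cv2.imread("pics/top0.png")
E
```

```text
top [0.59081415 0.10528741] [0.58858455 0.10330699] tool dx,dy 0.0028949758702478544 0.0007157433225298685
scene [0.59309774 0.10163803] [0.5932857  0.10337465] tool dx,dy -0.0015376561053096214 0.0008287269014381593
scene [0.59309774 0.10163803] [0.5948426  0.10726611] tool dx,dy -0.005626553202812526 0.001749796914358826
```

>>> {"api": "jog_arm", "payload": {
  "deltas": [
    {"gripper":0.1,"offset":[0,0.0007,0.004],"rotation":[0,0,0]},
    {"gripper":0.1,"offset":[0,0,0.004],"rotation":[0,0,0]},
    {"gripper":0.1,"offset":[0,0,0.003],"rotation":[0,0,0]},
    {"gripper":0.1,"offset":[0,0,0.002],"rotation":[0,0,0]},
    {"gripper":0.1,"offset":[0,0,0.0],"rotation":[0,0,0]}
  ]
}}

```text
clock: 6.7
position: [0.4986, -0.0211, 0.0779]
ee_rot: [0.885, 0.466, -0.0, -0.0]
ft_force: [0.2, 1.1, -2.0]
grip_width: 0.261
grasp_force: 78.3
```

>>> {"api": "jog_arm", "payload": {
  "deltas": [
    {"gripper":0.1,"offset":[0,0,0.003],"rotation":[0,0,0]},
    {"gripper":0.1,"offset":[0,0,0.003],"rotation":[0,0,0]},
    {"gripper":0.1,"offset":[0,0,0.003],"rotation":[0,0,0]},
    {"gripper":0.1,"offset":[0,0,0.002],"rotation":[0,0,0]},
    {"gripper":0.1,"offset":[0,0,0.0],"rotation":[0,0,0]}
  ]
}}

```text
clock: 7.2
position: [0.4985, -0.0212, 0.0669]
ee_rot: [0.885, 0.466, -0.0, -0.0]
ft_force: [0.2, -0.8, -1.5]
grip_width: 0.267
grasp_force: 78.4
```

```bash
python3 - <<'E'
from h import *
o=manip.get_obs();print(o["position"],o["ft_force"],o["torque"])
a=imaging.camera("top");s=imaging.camera("scene")
f=lambda im,r,c:cv2.convertScaleAbs(cv2.resize(im[r:r+36,c:c+65],None,fx=12,fy=8,interpolation=cv2.INTER_CUBIC),alpha=1.4)
cv2.imwrite("pics/c4.png",np.vstack([f(a,130,225),f(s,165,360)]))
E
```

```text
[ 0.49848427 -0.02118068  0.06688749] [ 0.1869391  -0.75086688 -1.52798148] [-0.32334543  0.10760666 -0.04618907]
```

View pics/c4.png

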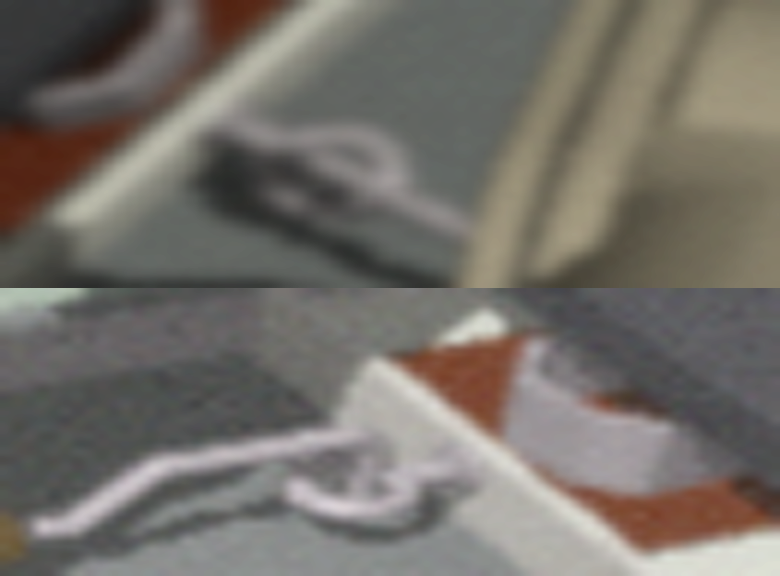

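The finger is inside the ring and the rod passes above it with no contact force. I'll start pulling slowly.

>>> {"api": "jog_arm", "payload": {
  "deltas": [
    {"gripper":0.1,"offset":[-0.001,0,0],"rotation":[0,0,0]},
    {"gripper":0.1,"offset":[-0.001,0,0],"rotation":[0,0,0]},
    {"gripper":0.1,"offset":[-0.001,0,0],"rotation":[0,0,0]},
    {"gripper":0.1,"offset":[-0.001,0,0],"rotation":[0,0,0]},
    {"gripper":0.1,"offset":[-0.001,0,0],"rotation":[0,0,0]},
    {"gripper":0.1,"offset":[-0.001,0,0],"rotation":[0,0,0]},
    {"gripper":0.1,"offset":[-0.001,0,0],"rotation":[0,0,0]},
    {"gripper":0.1,"offset":[-0.001,0,0],"rotation":[0,0,0]},
    {"gripper":0.1,"offset":[-0.001,0,0],"rotation":[0,0,0]},
    {"gripper":0.1,"offset":[-0.001,0,0],"rotation":[0,0,0]}
  ]
}}

```text
clock: 8.3
position: [0.4934, -0.0289, 0.0674]
ee_rot: [0.885, 0.466, 0.0, -0.0]
ft_force: [3.4, 4.0, -1.8]
grip_width: 0.264
grasp_force: 78.4
```

>>> {"api": "jog_arm", "payload": {
  "deltas": [
    {"gripper":0.1,"offset":[-0.0015,0,0],"rotation":[0,0,0]},
    {"gripper":0.1,"offset":[-0.002,0,0],"rotation":[0,0,0]},
    {"gripper":0.1,"offset":[-0.0025,0,0],"rotation":[0,0,0]},
    {"gripper":0.1,"offset":[-0.0025,0,0],"rotation":[0,0,0]},
    {"gripper":0.1,"offset":[-0.0025,0,0],"rotation":[0,0,0]},
    {"gripper":0.1,"offset":[-0.0025,0,0],"rotation":[0,0,0]},
    {"gripper":0.1,"offset":[-0.0025,0,0],"rotation":[0,0,0]},
    {"gripper":0.1,"offset":[-0.0025,0,0],"rotation":[0,0,0]},
    {"gripper":0.1,"offset":[-0.0025,0,0],"rotation":[0,0,0]},
    {"gripper":0.1,"offset":[-0.0025,0,0],"rotation":[0,0,0]},
    {"gripper":0.1,"offset":[-0.0025,0,0],"rotation":[0,0,0]},
    {"gripper":0.1,"offset":[-0.0025,0,0],"rotation":[0,0,0]},
    {"gripper":0.1,"offset":[-0.0025,0,0],"rotation":[0,0,0]},
    {"gripper":0.1,"offset":[-0.0025,0,0],"rotation":[0,0,0]},
    {"gripper":0.1,"offset":[-0.0025,0,0],"rotation":[0,0,0]},
    {"gripper":0.1,"offset":[-0.0025,0,0],"rotation":[0,0,0]},
    {"gripper":0.1,"offset":[-0.002,0,0],"rotation":[0,0,0]},
    {"gripper":0.1,"offset":[-0.0015,0,0],"rotation":[0,0,0]}
  ]
}}

```text
clock: 10.1
position: [0.4693, -0.064, 0.0673]
ee_rot: [0.885, 0.466, 0.0, -0.0]
ft_force: [2.5, 4.4, -1.3]
grip_width: 0.265
grasp_force: 78.3
```

```bash
python3 - <<'E'
from h import *
o=manip.get_obs();print(o["position"],o["ft_force"],o["torque"])
a=imaging.camera("top");s=imaging.camera("scene")
f=lambda im,r,c:cv2.convertScaleAbs(cv2.resize(im[r:r+70,c:c+130],None,fx=6,fy=4,interpolation=cv2.INTER_CUBIC),alpha=1.4)
cv2.imwrite("pics/c5.png",np.vstack([f(a,120,210),f(s,155,325)]))
E
```

```text
[ 0.46929234 -0.06404304  0.06732082] [ 2.47957493  4.39219077 -1.26269022] [ 0.82058921 -0.58306863 -0.0282124 ]
```

View pics/c5.png

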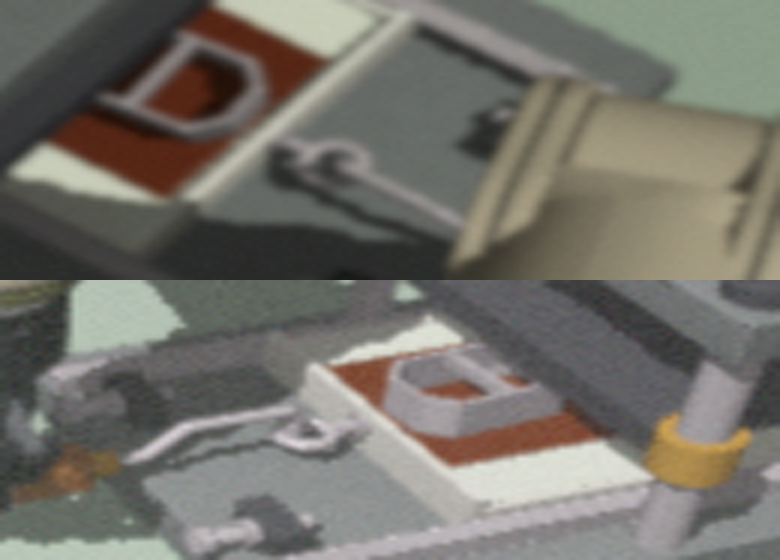

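The tray follows, with the die standing on it, and the hook sits in the ring. The lugs are still ahead of the tray edge, so I'll keep pulling and slow down near the stop.

>>> {"api": "jog_arm", "payload": {
  "deltas": [
    {"gripper":0.1,"offset":[-0.0015,0,0],"rotation":[0,0,0]},
    {"gripper":0.1,"offset":[-0.002,0,0],"rotation":[0,0,0]},
    {"gripper":0.1,"offset":[-0.0025,0,0],"rotation":[0,0,0]},
    {"gripper":0.1,"offset":[-0.0025,0,0],"rotation":[0,0,0]},
    {"gripper":0.1,"offset":[-0.0025,0,0],"rotation":[0,0,0]},
    {"gripper":0.1,"offset":[-0.0025,0,0],"rotation":[0,0,0]},
    {"gripper":0.1,"offset":[-0.0025,0,0],"rotation":[0,0,0]},
    {"gripper":0.1,"offset":[-0.0025,0,0],"rotation":[0,0,0]},
    {"gripper":0.1,"offset":[-0.0025,0,0],"rotation":[0,0,0]},
    {"gripper":0.1,"offset":[-0.002,0,0],"rotation":[0,0,0]},
    {"gripper":0.1,"offset":[-0.0015,0,0],"rotation":[0,0,0]},
    {"gripper":0.1,"offset":[-0.001,0,0],"rotation":[0,0,0]}
  ]
}}

```text
clock: 11.4
position: [0.4549, -0.085, 0.0673]
ee_rot: [0.885, 0.466, 0.0, -0.0]
ft_force: [3.0, 4.5, -2.2]
grip_width: 0.266
grasp_force: 78.4
```

>>> {"api": "jog_arm", "payload": {
  "deltas": [
    {"gripper":0.1,"offset":[-0.001,0,0],"rotation":[0,0,0]},
    {"gripper":0.1,"offset":[-0.001,0,0],"rotation":[0,0,0]},
    {"gripper":0.1,"offset":[-0.001,0,0],"rotation":[0,0,0]},
    {"gripper":0.1,"offset":[-0.001,0,0],"rotation":[0,0,0]}
  ]
}}

```text
clock: 11.8
position: [0.4527, -0.0882, 0.0673]
ee_rot: [0.885, 0.466, 0.0, -0.0]
ft_force: [2.4, 4.3, -2.4]
grip_width: 0.261
grasp_force: 78.3
```

>>> {"api": "jog_arm", "payload": {
  "deltas": [
    {"gripper":0.1,"offset":[-0.001,0,0],"rotation":[0,0,0]},
    {"gripper":0.1,"offset":[-0.001,0,0],"rotation":[0,0,0]},
    {"gripper":0.1,"offset":[-0.001,0,0],"rotation":[0,0,0]}
  ]
}}

```text
clock: 12.1
position: [0.451, -0.0907, 0.0673]
ee_rot: [0.885, 0.466, 0.0, -0.0]
ft_force: [3.2, 5.0, -1.9]
grip_width: 0.268
grasp_force: 78.4
```

>>> {"api": "jog_arm", "payload": {
  "deltas": [
    {"gripper":0.1,"offset":[-0.001,0,0],"rotation":[0,0,0]},
    {"gripper":0.1,"offset":[-0.001,0,0],"rotation":[0,0,0]},
    {"gripper":0.1,"offset":[-0.001,0,0],"rotation":[0,0,0]},
    {"gripper":0.1,"offset":[-0.001,0,0],"rotation":[0,0,0]}
  ]
}}

```text
clock: 12.5
position: [0.4487, -0.094, 0.0673]
ee_rot: [0.885, 0.466, 0.0, -0.0]
ft_force: [2.7, 4.4, -1.2]
grip_width: 0.269
grasp_force: 78.4
```

```bash
python3 - <<'E'
from h import *
o=manip.get_obs();print(o["position"],o["ft_force"])
np.savez("w2.npz",p=o["position"],q=o["ee_rot"])
w=imaging.camera("wrist");s=imaging.camera("scene")
f=lambda im,r,c,h,w,k,l:cv2.convertScaleAbs(cv2.resize(im[r:r+h,c:c+w],None,fx=k,fy=l,interpolation=cv2.INTER_CUBIC),alpha=1.4)
cv2.imwrite("pics/c6.png",np.vstack([f(w,0,220,130,200,4,2),f(s,175,325,60,125,6.4,5)]))
E
```

```text
[ 0.44872564 -0.09395493  0.06729045] [ 2.7049519   4.40429435 -1.18347178]
```

View pics/c6.png

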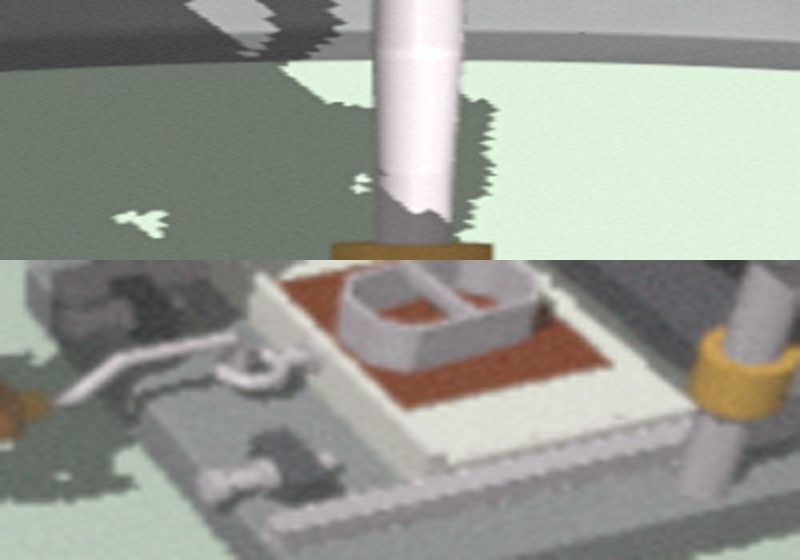

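```bash
python3 - <<'E'
from h import *
u=np.array([np.cos(np.radians(55.5)),np.sin(np.radians(55.5))])
for n,p,z in[("trayBR",(440,478),.047),("trayTR",(425,462),.065),("lugscrewtip",(342,475),.057),("lugtop inner",(325,455),.069),("apron",(140,410),.045),("apron2",(282,558),.045)]:
    P=ray("scene",(p[0]/6.4+325,(p[1]-260)/5+175),z)[:2];print(n,P.round(4),(P@u).round(4))
E
```

```text
trayBR [0.6484 0.0215] 0.3849
trayTR [0.644  0.0109] 0.3737
lugscrewtip [ 0.6172 -0.0093] 0.342
lugtop inner [ 0.6091 -0.0115] 0.3355
apron [ 0.5161 -0.0009] 0.2916
apron2 [ 0.6209 -0.0656] 0.2976
```

>>> {"api": "jog_arm", "payload": {
  "deltas": [
    {"gripper":0.1,"offset":[-0.0015,0,0],"rotation":[0,0,0]},
    {"gripper":0.1,"offset":[-0.002,0,0],"rotation":[0,0,0]},
    {"gripper":0.1,"offset":[-0.002,0,0],"rotation":[0,0,0]},
    {"gripper":0.1,"offset":[-0.002,0,0],"rotation":[0,0,0]},
    {"gripper":0.1,"offset":[-0.002,0,0],"rotation":[0,0,0]},
    {"gripper":0.1,"offset":[-0.0015,0,0],"rotation":[0,0,0]},
    {"gripper":0.1,"offset":[-0.001,0,0],"rotation":[0,0,0]}
  ]
}}

```text
clock: 13.3
position: [0.4419, -0.1039, 0.0673]
ee_rot: [0.885, 0.466, 0.0, -0.0]
ft_force: [3.0, 4.0, -1.8]
grip_width: 0.266
grasp_force: 78.4
```

>>> {"api": "jog_arm", "payload": {
  "deltas": [
    {"gripper":0.1,"offset":[-0.001,0,0],"rotation":[0,0,0]},
    {"gripper":0.1,"offset":[-0.001,0,0],"rotation":[0,0,0]},
    {"gripper":0.1,"offset":[-0.001,0,0],"rotation":[0,0,0]}
  ]
}}

```text
clock: 13.6
position: [0.4402, -0.1063, 0.0673]
ee_rot: [0.885, 0.466, 0.0, -0.0]
ft_force: [2.8, 4.5, -2.0]
grip_width: 0.264
grasp_force: 78.4
```

>>> {"api": "jog_arm", "payload": {
  "deltas": [
    {"gripper":0.1,"offset":[-0.001,0,0],"rotation":[0,0,0]},
    {"gripper":0.1,"offset":[-0.001,0,0],"rotation":[0,0,0]},
    {"gripper":0.1,"offset":[-0.001,0,0],"rotation":[0,0,0]}
  ]
}}

```text
clock: 13.9
position: [0.4385, -0.1088, 0.0673]
ee_rot: [0.885, 0.466, 0.0, -0.0]
ft_force: [2.3, 3.5, -1.8]
grip_width: 0.271
grasp_force: 78.4
```

>>> {"api": "jog_arm", "payload": {
  "deltas": [
    {"gripper":0.1,"offset":[-0.001,0,0],"rotation":[0,0,0]},
    {"gripper":0.1,"offset":[-0.001,0,0],"rotation":[0,0,0]},
    {"gripper":0.1,"offset":[-0.001,0,0],"rotation":[0,0,0]}
  ]
}}

```text
clock: 14.2
position: [0.4368, -0.1113, 0.0673]
ee_rot: [0.885, 0.466, 0.0, -0.0]
ft_force: [2.6, 3.8, -2.2]
grip_width: 0.266
grasp_force: 78.4
```

>>> {"api": "jog_arm", "payload": {
  "deltas": [
    {"gripper":0.1,"offset":[-0.001,0,0],"rotation":[0,0,0]}
  ]
}}

```text
clock: 14.3
position: [0.4362, -0.1121, 0.0673]
ee_rot: [0.885, 0.466, 0.0, -0.0]
ft_force: [3.1, 2.9, -2.0]
grip_width: 0.267
grasp_force: 78.4
```

>>> {"api": "jog_arm", "payload": {
  "deltas": [
    {"gripper":0.1,"offset":[-0.001,0,0],"rotation":[0,0,0]},
    {"gripper":0.1,"offset":[-0.001,0,0],"rotation":[0,0,0]},
    {"gripper":0.1,"offset":[-0.001,0,0],"rotation":[0,0,0]}
  ]
}}

```text
clock: 14.6
position: [0.4346, -0.1146, 0.0673]
ee_rot: [0.885, 0.466, 0.0, -0.0]
ft_force: [3.7, 3.5, -1.7]
grip_width: 0.266
grasp_force: 78.4
```

>>> {"api": "jog_arm", "payload": {
  "deltas": [
    {"gripper":0.1,"offset":[-0.001,0,0],"rotation":[0,0,0]},
    {"gripper":0.1,"offset":[-0.001,0,0],"rotation":[0,0,0]},
    {"gripper":0.1,"offset":[-0.001,0,0],"rotation":[0,0,0]}
  ]
}}

```text
clock: 14.9
position: [0.4329, -0.117, 0.0673]
ee_rot: [0.885, 0.466, 0.0, -0.0]
ft_force: [2.8, 3.3, -1.1]
grip_width: 0.269
grasp_force: 78.4
```

>>> {"api": "jog_arm", "payload": {
  "deltas": [
    {"gripper":0.1,"offset":[-0.001,0,0],"rotation":[0,0,0]},
    {"gripper":0.1,"offset":[-0.001,0,0],"rotation":[0,0,0]},
    {"gripper":0.1,"offset":[-0.001,0,0],"rotation":[0,0,0]}
  ]
}}

```text
clock: 15.2
position: [0.4316, -0.1189, 0.0674]
ee_rot: [0.885, 0.466, 0.001, -0.0]
ft_force: [5.5, 9.1, -2.5]
grip_width: 0.266
grasp_force: 78.4
```

>>> {"api": "jog_arm", "payload": {
  "deltas": [
    {"gripper":0.1,"offset":[-0.0005,0,0],"rotation":[0,0,0]},
    {"gripper":0.1,"offset":[0,0,0],"rotation":[0,0,0]}
  ]
}}

```text
clock: 15.4
position: [0.4315, -0.119, 0.0674]
ee_rot: [0.885, 0.466, 0.001, -0.0]
ft_force: [5.2, 8.1, -3.8]
grip_width: 0.262
grasp_force: 78.3
```

>>> {"api": "jog_arm", "payload": {
  "deltas": [
    {"gripper":0.1,"offset":[-0.0005,0,0],"rotation":[0,0,0]},
    {"gripper":0.1,"offset":[-0.0005,0,0],"rotation":[0,0,0]},
    {"gripper":0.1,"offset":[0,0,0],"rotation":[0,0,0]}
  ]
}}

```text
clock: 15.7
position: [0.4313, -0.1193, 0.0675]
ee_rot: [0.885, 0.466, 0.001, -0.0]
ft_force: [6.3, 10.2, -3.3]
grip_width: 0.267
grasp_force: 78.3
```

>>> {"api": "jog_arm", "payload": {
  "deltas": [
    {"gripper":0.1,"offset":[-0.0007,0,0],"rotation":[0,0,0]},
    {"gripper":0.1,"offset":[-0.0008,0,0],"rotation":[0,0,0]},
    {"gripper":0.1,"offset":[0,0,0],"rotation":[0,0,0]},
    {"gripper":0.1,"offset":[0,0,0],"rotation":[0,0,0]},
    {"gripper":0.1,"offset":[0,0,0],"rotation":[0,0,0]},
    {"gripper":0.1,"offset":[0,0,0],"rotation":[0,0,0]},
    {"gripper":0.1,"offset":[0,0,0],"rotation":[0,0,0]},
    {"gripper":0.1,"offset":[0,0,0],"rotation":[0,0,0]},
    {"gripper":0.1,"offset":[0,0,0],"rotation":[0,0,0]},
    {"gripper":0.1,"offset":[0,0,0],"rotation":[0,0,0]},
    {"gripper":0.1,"offset":[0,0,0],"rotation":[0,0,0]},
    {"gripper":0.1,"offset":[0,0,0],"rotation":[0,0,0]},
    {"gripper":0.1,"offset":[0,0,0],"rotation":[0,0,0]},
    {"gripper":0.1,"offset":[0,0,0],"rotation":[0,0,0]}
  ]
}}

```text
clock: 17.1
position: [0.4314, -0.1195, 0.0677]
ee_rot: [0.884, 0.467, 0.002, -0.0]
ft_force: [9.9, 15.1, -4.2]
grip_width: 0.26
grasp_force: 78.3
```

```bash
python3 - <<'E'
from h import *
o=manip.get_obs();print(o["position"],o["ft_force"],o["torque"])
s=imaging.camera("scene")
f=lambda im,r,c,h,w,k,l:cv2.convertScaleAbs(cv2.resize(im[r:r+h,c:c+w],None,fx=k,fy=l,interpolation=cv2.INTER_CUBIC),alpha=1.6)
cv2.imwrite("pics/c7.png",f(s,165,310,75,130,6,6))
E
```

```text
[ 0.43135802 -0.11947786  0.06769724] [ 9.86776223 15.05855263 -4.19446648] [ 2.87253225 -1.91644529 -0.03288947]
```

View pics/c7.png

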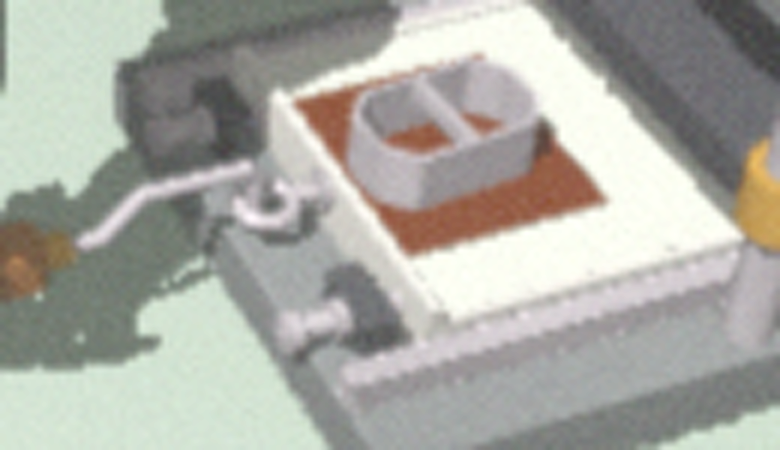

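The tray edge bears on the screws at about 18 N, with the die standing. Now I'll ease off and centre the finger in the ring.

>>> {"api": "jog_arm", "payload": {
  "deltas": [
    {"gripper":0.1,"offset":[0.001,0,0],"rotation":[0,0,0]},
    {"gripper":0.1,"offset":[0.001,0,0],"rotation":[0,0,0]},
    {"gripper":0.1,"offset":[0.001,0,0],"rotation":[0,0,0]},
    {"gripper":0.1,"offset":[0.001,0,0],"rotation":[0,0,0]},
    {"gripper":0.1,"offset":[0,0,0],"rotation":[0,0,0]}
  ]
}}

```text
clock: 17.65
position: [0.4315, -0.1189, 0.0672]
ee_rot: [0.885, 0.466, -0.0, -0.0]
ft_force: [1.1, 3.2, -1.5]
grip_width: 0.272
grasp_force: 78.7
```

>>> {"api": "jog_arm", "payload": {
  "deltas": [
    {"gripper":0.1,"offset":[0.001,0,0],"rotation":[0,0,0]},
    {"gripper":0.1,"offset":[0.001,0,0],"rotation":[0,0,0]},
    {"gripper":0.1,"offset":[0.001,0,0],"rotation":[0,0,0]},
    {"gripper":0.1,"offset":[0.001,0,0],"rotation":[0,0,0]},
    {"gripper":0.1,"offset":[0,0,0],"rotation":[0,0,0]}
  ]
}}

```text
clock: 18.15
position: [0.434, -0.1155, 0.0672]
ee_rot: [0.885, 0.466, -0.0, -0.0]
ft_force: [-0.5, -0.0, -1.5]
grip_width: 0.267
grasp_force: 78.7
```

>>> {"api": "jog_arm", "payload": {
  "deltas": [
    {"gripper":0.1,"offset":[0,0,-0.003],"rotation":[0,0,0]},
    {"gripper":0.1,"offset":[0,0,-0.003],"rotation":[0,0,0]},
    {"gripper":0.1,"offset":[0,0,-0.003],"rotation":[0,0,0]},
    {"gripper":0.1,"offset":[0,0,-0.003],"rotation":[0,0,0]}
  ]
}}

```text
clock: 18.55
position: [0.434, -0.1155, 0.0796]
ee_rot: [0.885, 0.466, 0.0, -0.0]
ft_force: [-0.4, 0.2, -0.7]
grip_width: 0.266
grasp_force: 78.7
```

>>> {"api": "jog_arm", "payload": {
  "deltas": [
    {"gripper":0.1,"offset":[0,0,-0.006],"rotation":[0,0,0]},
    {"gripper":0.1,"offset":[0,0,-0.01],"rotation":[0,0,0]},
    {"gripper":0.1,"offset":[0,0,-0.015],"rotation":[0,0,0]},
    {"gripper":0.1,"offset":[0,0,-0.02],"rotation":[0,0,0]},
    {"gripper":0.1,"offset":[0,0,-0.01],"rotation":[0,0,0]},
    {"gripper":0.1,"offset":[0,0,0],"rotation":[0,0,0]}
  ]
}}

```text
clock: 19.15
position: [0.4349, -0.1154, 0.1417]
ee_rot: [0.885, 0.466, 0.002, 0.0]
ft_force: [0.4, 0.0, -0.8]
grip_width: 0.266
grasp_force: 78.7
```

```bash
python3 - <<'E'
from h import *
o=manip.get_obs()
b=cv2.imread("pics/w2raw.png");w=imaging.camera("wrist");cv2.imwrite("pics/w3raw.png",w)
t=b[95:150,295:348]
r=cv2.matchTemplate(w[80:170,280:365],t,cv2.TM_CCOEFF_NORMED);_,m,_,l=cv2.minMaxLoc(r);print(m,l,"expect (15,15)")
d=np.linalg.inv(R.from_quat(o["ee_rot"]).as_matrix())@(np.array([.4792,-.3462,.1417])-o["position"]);print(d)
E
```

```text
0.6242955327033997 (25, 26) expect (15,15)
[-1.65225143e-01  1.67104271e-01 -8.74545134e-05]
```

```bash
python3 - <<'E'
import cv2,numpy as np
for n in("w2raw","w3raw"):
    a=cv2.imread(f"pics/{n}.png");h=cv2.cvtColor(a,cv2.COLOR_BGR2HSV)
    m=cv2.inRange(h,(5,90,30),(28,255,255));m[:, :270]=0;m[:,375:]=0;m[:60]=0
    k,l,s,c=cv2.connectedComponentsWithStats(cv2.morphologyEx(m,cv2.MORPH_OPEN,np.ones((3,3))))
    print(n,[(x.tolist(),cc.round(1).tolist()) for x,cc in zip(s[1:],c[1:]) if x[4]>60])
    print([[int(v) for v in h[r,321]] for r in range(95,150,6)])
E
```

```text
w2raw [([294, 121, 58, 220, 10062], [320.9, 229.1])]
[[171, 10, 187], [174, 12, 109], [162, 13, 98], [158, 10, 100], [173, 10, 99], [17, 138, 105], [18, 131, 103], [19, 135, 102], [19, 139, 103], [19, 141, 101]]
w3raw [([294, 122, 58, 219, 9995], [321.1, 229.7])]
[[165, 10, 158], [175, 10, 161], [165, 12, 86], [168, 16, 82], [0, 9, 84], [18, 139, 88], [19, 147, 87], [18, 138, 87], [18, 135, 87], [19, 147, 85]]
```

>>> {"api": "jog_arm", "payload": {
  "deltas": [
    {"gripper":0.1,"offset":[-0.015,0.015,0],"rotation":[0,0,0]},
    {"gripper":0.1,"offset":[-0.025,0.025,0],"rotation":[0,0,0]},
    {"gripper":0.1,"offset":[-0.03,0.03,0],"rotation":[0,0,0]},
    {"gripper":0.1,"offset":[-0.03,0.03,0],"rotation":[0,0,0]},
    {"gripper":0.1,"offset":[-0.03,0.03,0],"rotation":[0,0,0]},
    {"gripper":0.1,"offset":[-0.02,0.022,0],"rotation":[0,0,0]},
    {"gripper":0.1,"offset":[-0.015,0.015,0],"rotation":[0,0,-1.8]},
    {"gripper":0.1,"offset":[0,0,0],"rotation":[0,0,-1.8]},
    {"gripper":0.1,"offset":[0,0,0.02],"rotation":[0,0,0]},
    {"gripper":0.1,"offset":[0,0,0.02],"rotation":[0,0,0]},
    {"gripper":0.1,"offset":[0,0,0],"rotation":[0,0,0]},
    {"gripper":0.1,"offset":[0,0,0],"rotation":[0,0,0]}
  ]
}}

```text
clock: 20.4
position: [0.478, -0.3454, 0.1]
ee_rot: [0.87, 0.494, -0.0, -0.001]
ft_force: [0.7, 0.6, -1.1]
grip_width: 0.269
grasp_force: 78.8
```

```bash
python3 - <<'E'
from h import *
o=manip.get_obs();M=R.from_quat(o["ee_rot"]).as_matrix();print(np.degrees(np.arctan2(M[1,0],M[0,0])),M[:,2],M.T@(np.array([.4792,-.3462,.0383])-o["position"]))
E
```

```text
59.152850339507474 [-1.23658752e-03  5.54364571e-04 -9.99999082e-01] [-3.54162008e-05  1.52026966e-03  6.17060533e-02]
```

>>> {"api": "jog_arm", "payload": {
  "deltas": [
    {"gripper":0.1,"offset":[0,0.0015,0.015],"rotation":[0,0,0]},
    {"gripper":0.1,"offset":[0,0,0.015],"rotation":[0,0,0]},
    {"gripper":0.1,"offset":[0,0,0.012],"rotation":[0,0,0]},
    {"gripper":0.1,"offset":[0,0,0.008],"rotation":[0,0,0]},
    {"gripper":0.1,"offset":[0,0,0.005],"rotation":[0,0,0]},
    {"gripper":0.1,"offset":[0,0,0.003],"rotation":[0,0,0]},
    {"gripper":0.1,"offset":[0,0,0.002],"rotation":[0,0,0]},
    {"gripper":0.1,"offset":[0,0,0],"rotation":[0,0,0]}
  ]
}}

```text
clock: 21.2
position: [0.4792, -0.3467, 0.0401]
ee_rot: [0.87, 0.493, -0.0, -0.0]
ft_force: [-2.2, 0.8, -1.9]
grip_width: 0.264
grasp_force: 78.8
```

>>> {"api": "jog_arm", "payload": {
  "deltas": [
    {"gripper":0.1,"offset":[0,0,0.001],"rotation":[0,0,0]},
    {"gripper":0.1,"offset":[0,0,0.001],"rotation":[0,0,0]},
    {"gripper":0.1,"offset":[0,0,0],"rotation":[0,0,0]}
  ]
}}

```text
clock: 21.5
position: [0.4793, -0.3468, 0.0384]
ee_rot: [0.87, 0.493, 0.0, -0.0]
ft_force: [-4.6, 2.4, 0.9]
grip_width: 0.269
grasp_force: 79.5
```

>>> {"api": "jog_arm", "payload": {
  "deltas": [
    {"gripper":0.3,"offset":[0,0,0],"rotation":[0,0,0]},
    {"gripper":0.4,"offset":[0,0,0],"rotation":[0,0,0]},
    {"gripper":0.6,"offset":[0,0,0],"rotation":[0,0,0]},
    {"gripper":0.75,"offset":[0,0,0],"rotation":[0,0,0]},
    {"gripper":0.75,"offset":[0,0,0],"rotation":[0,0,0]},
    {"gripper":0.75,"offset":[0,0,0],"rotation":[0,0,0]},
    {"gripper":0.75,"offset":[0,0,-0.02],"rotation":[0,0,0]},
    {"gripper":0.75,"offset":[0,0,-0.035],"rotation":[0,0,0]},
    {"gripper":0.75,"offset":[0,0,-0.04],"rotation":[0,0,0]},
    {"gripper":0.75,"offset":[0,0,-0.035],"rotation":[0,0,0]},
    {"gripper":0.75,"offset":[0,0,-0.02],"rotation":[0,0,0]},
    {"gripper":0.75,"offset":[0,0,0],"rotation":[0,0,0]},
    {"gripper":0.75,"offset":[0,0,0],"rotation":[0,0,0]}
  ]
}}

```text
clock: 22.8
position: [0.4796, -0.3466, 0.188]
ee_rot: [0.87, 0.493, 0.0, -0.0]
ft_force: [0.4, -0.3, -0.4]
grip_width: 0.751
grasp_force: 0.0
```

```bash
python3 - <<'E'
from h import *
o=manip.get_obs();P=(o["position"],o["ee_rot"]);print(P[0],o["ft_force"])
w=imaging.camera("wrist");cv2.imwrite("pics/w4.png",w);s=imaging.camera("scene");cv2.imwrite("pics/s4.png",s)
print("moved scene px near tray vs hold? ")
h=cv2.cvtColor(w,cv2.COLOR_BGR2HSV);h0=cv2.cvtColor(cv2.imread("pics/w1.png"),cv2.COLOR_BGR2HSV)
Q=np.load("w1.npz")
for n,H,p in(("before",h0,(Q["p"],Q["q"])),("after",h,P)):
    m=cv2.inRange(H,(7,130,20),(15,255,255));m[:90]=0;m[265:]=0;m[:,:290]=0;m[:,:]*=1;m[:,352:]=0
    k,l,st,c=cv2.connectedComponentsWithStats(m);i=1+np.argmax(st[1:,4])
    mm=(l==i).astype(np.uint8);r=cv2.minAreaRect(cv2.findNonZero(mm));print(n,st[i],c[i].round(1),r, wray(p,c[i],.054).round(4))
a=cv2.cvtColor(cv2.imread("pics/s2raw.png"),cv2.COLOR_BGR2HSV)
a0=cv2.imread("pics/scene0.png");d=cv2.absdiff(a0,s).max(2)[215:325,210:330];print("rest diff px",(d>60).sum(), np.argwhere(d>60).mean(0) if (d>60).any() else 0)
E
```

```text
[ 0.4795753  -0.34663054  0.18804521] [ 0.38412654 -0.30792175 -0.40748197]
moved scene px near tray vs hold? 
before [ 307  117   28  101 2457] [320.3 164.4] ((319.8536682128906, 166.91497802734375), (26.61190414428711, 100.34174346923828), 1.5481576919555664) [ 0.4858 -0.3313  0.054 ]
after [ 308  126   28   91 2228] [321.3 168.9] ((321.4483337402344, 171.01394653320312), (26.100116729736328, 90.29906463623047), 0.8425243496894836) [ 0.489  -0.3299  0.054 ]
rest diff px 1299 [22.41339492 68.15165512]
```

```bash
python3 - <<'E'
from h import *
Q=np.load("w1.npz");P=(np.array([.4795753,-.34663054,.18804521]),np.array(manip.get_obs()["ee_rot"]))
print(wray((Q["p"],Q["q"]),(321,117),.054),wray(P,(322,126),.054))
E
```

```text
[ 0.50752482 -0.2960595   0.054     ] [ 0.5085741 -0.2977862  0.054    ]
```

```bash
python3 - <<'E'
import cv2
s=cv2.imread("pics/s4.png")[165:240,310:440];c=cv2.resize(cv2.imread("pics/c7.png"),(130,75),interpolation=cv2.INTER_AREA)
s=cv2.convertScaleAbs(s,alpha=1.6)
r=cv2.matchTemplate(s,c[15:60,50:105],cv2.TM_CCOEFF_NORMED);print(cv2.minMaxLoc(r)[1::2],"expect (50,15)")
from workcell import workorder
print(workorder.hand_in())
E
```

```text
(0.9224758744239807, (50, 15)) expect (50,15)
the job is handed in; nothing more can be done
None
```

The job is done and handed in: I drew the tray out onto the stop screws, held it there at about 18 N for just over a second, then unhooked it with the die still standing and laid the hook back in its rest within 1–2 mm of where it lay.

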